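# Press the mould board home under the casting fixture's lip and hold it

## Task

Slide the green-lined plaster mould, flat along the bench and without lifting it off, onto the black mat of the casting fixture with its bare front edge towards the steel lip. Then push that edge under the lip against the orange sprung seal until it is fully home on the two steel backstops, and finish while still holding it pressed there: let go and the spring pushes it out again. Leave everything else on the bench where it is.

Things in the scene. Friction and masses are not known exactly. Their poses are not given: they have to be found in the camera images.
- mould: the mould to move, 0.28 to 0.46 kg, heavier at the rear: plywood board 160 (its x) x 110 (y) x 10 mm, lying flat; on it a white plaster block, x -34 to +36, y +-48, top 50 mm above the bench, with a green silicone hollow, and a dark steel handle at the rear. The front of the board (x +36 to +80) is bare and goes under the lip. Origin: centre of the underside; +x to the front edge, z up
- front_edge (a point): middle of the board's front edge, 80 mm ahead (+x) of the mould's origin, 5 mm above its underside
- grip (a point): point in the mould's upright dark steel handle, 61 mm behind (-x) the mould's origin, 40 mm above the underside. The handle is 32 mm long (mould x), 24 mm wide (mould y), from 10 to 60 mm above the bench; its front is 11 mm behind the plaster block, its sides are free: pinch it across the mould's y to drag the mould, or push its rear
- fixture: casting fixture fixed to the bench, place and yaw vary. Origin: on the bench, midway between the front faces (x = 0) of the two steel backstops, which stand at y +-50, 20 mm wide, 16 mm high; +x points into the slot, the way the mould is pushed. Flush black mat at x -215 to 0, 118 mm wide. Home: the board's front edge at x = 0, its +x along the fixture's +x. Blue rear rail at x 42 to 62, 28 mm high
- lip (a point): middle of the lip's underside, at fixture x -23.5, 16 mm above the bench. Steel bar across the slot, fixture x -35 to -12, top 22 mm above the bench; the 10 mm board slides under it. It rests on wooden cheeks 16 mm high and 130 mm apart (y +-65) from x -40 on, with flared wooden lead-ins 15 mm high from x about -63, where they stand about 145 mm apart
- seal (a joint): travel (m) of the orange sprung seal bar, 70 mm wide, 10 mm high, in the slot behind the lip: 0 = out, its face 15 mm before the backstops; 0.015 = pressed back level with them (board home). Its spring pushes back with about 3.5 N at 0 and 6.5 N at 0.015; the mould's sliding friction adds about 1 to 4 N, more if pressed down; the backstops are hard
- blue_mould: blue-lined plaster mould on the same plywood board (160 x 110 x 10 mm, plaster block 40 mm high on it) but without a handle; origin at the centre of its underside; leave alone
- bowl: orange bowl, 120 mm across, 60 mm high; origin under its centre; leave alone
- spatula: spatula lying flat, about 250 mm long, handle towards its own -x; leave alone
- brush: brush lying flat, about 200 mm long, handle towards its own -x; leave alone
- jar: amber jar, 68 mm across, 90 mm high; origin under its centre; leave alone
- baluster: small white plaster baluster, 60 mm across, 115 mm high, standing; origin under its centre; leave alone
There are look-alikes about, which are no part of the job. What is shaped like the mould but purple or turquoise is not meant.

How it is judged (in metres and radians):
On the way, in this order (a step that is already met when the one before it is completed fails the run):
1. the mould lies flat on the mat, its front edge towards the lip and short of it (15 to 110 mm before the backstops, within 40 mm of the middle), turned less than 0.35 rad (x of front_edge in the frame of fixture between -0.11 and -0.015 m and y of front_edge in the frame of fixture between -0.04 and 0.04 m and x of grip in the frame of fixture below -0.12 m and angle between the x axis of mould and the x axis of fixture, either way round below 0.35 rad and height (world z) of mould below 0.012 m and value of joint seal below 0.004 m), for 0.05 s.
2. the front edge is home under the lip, the seal pressed back by the mould (x of front_edge in the frame of fixture between -0.004 and 0.006 m and y of front_edge in the frame of fixture between -0.016 and 0.016 m and x of grip in the frame of fixture below -0.12 m and value of joint seal above 0.011 m and angle between the x axis of mould and the x axis of fixture, either way round below 0.12 rad and angle between mould's own z axis and vertical below 0.08 rad and height (world z) of mould below 0.006 m and contact force between mould and seal above 2 N and contact force between any of the fingers, the arm and mould above 1.5 N), for 0.3 s.
At the end, for the whole second after the job is handed in: The robot holds the mould home: front edge under the lip within 4 mm of the backstops, within 16 mm of mid-slot, turned under 0.12 rad, flat (underside below 6 mm), at rest, pressing the seal back over 11 mm (over 2 N), the robot still pushing or gripping it (over 1.5 N) (all of step 2 and linear speed of mould below 0.02 m/s); the arm keeps its last pose, push and grip.
It fails at once if the mould is lifted off the bench (underside more than 20 mm up) or tipped by more than 0.25 rad (height (world z) of mould above 0.02 m or angle between mould's own z axis and vertical above 0.25 rad).
It fails at once if another thing on the bench is moved by more than 30 mm (distance of any of blue_mould, bowl, spatula, brush, jar, baluster from where it was at the start of the episode above 0.03 m).
It also fails if it takes over 58 s, if anything falls off the work surface, if the arm or the gripper's body presses on something with over 40 N, if the wrist force passes 120 N, or if a joint passes its speed limit or range.

## Robot

A 6-joint arm with a two-finger parallel gripper is mounted at the origin on the work surface. World frame = base frame: x ahead of the robot, y to its left, z up, the work surface at z = 0. Lengths are in mm, angles in degrees, forces in N, time in s.
With the tool pointing down it reaches from about 350 to 850 mm from the base axis. Payload 8.1 kg.
Tool frame: the origin (TCP) lies on the centre line of the jaws, within the pads' length; the fingertips stand r.tip_extent ahead of it and the grasp point (between the pads) lies 8 mm behind it (r.tip_extent is the distance from the TCP to the fingertips, in mm); z points along the fingers, y is the direction in which the jaws open and shut (so a half turn about z gives the same grasp; the last joint's range is limited). The gripper opens to 85 mm and grips with 20 to 120 N. Pads are 22 mm wide; open, the fingers measure 114 mm over their backs; the gripper's body (76 mm by 85 mm) begins 54 mm behind the grasp point. The pads swing forward as they close: fully open they stand 13 mm farther back than shut.
Start: joints at [61.169, 7.471, 85.268, -0, 87.261, -4.893], TCP at [243.43, 548.404, 242.292] pointing down, gripper open.
Joint ranges: [-169.43, 169.43], [-51.17, 129.36], [1.28, 143.12], [-76.62, 256.62], [0, 156.53], [-152.29, 152.29]. Speed limits (degrees/s): [136.94, 136.94, 159.86, 180, 180, 180].

## Interface

Orientations are given as [roll, pitch, yaw] about the fixed x, y, z axes, in that order (R = Rz(yaw) Ry(pitch) Rx(roll)).
In Python, from bench import sense, optics, hand_in, spotter, r gives the robot as it stands.
- The arm moves only by the tool apply_moves, never from a script. Its argument "series" is a list of rows, each a list of 3 entries, a list of its own where there are three numbers: the opening, from 0 (shut) to 1 (fully open), then the shift along the world's x, y, z in m, then the turn about the world's z in rad. In form: [[grip, [x, y, z], turn], ...]. A call has 1 to 5 rows; each row is the pose to reach, as a shift and turn from the pose measured when the call began; what a row does not reach only later rows make up. A row lasts 1/8 s, in which the tool goes at most 62.5 mm and 10.7 degrees, less where a joint would pass 70% of its speed; a pose out of reach is approached as far as the arm can. A call with a gripper value outside its range is refused whole. The fingers move at their own pace and stop on an object; "grip_force" is the grip in N (left out, the last holds). Time passes only in rows, so rows that repeat a pose let the fingers close. It gives the time, the measured TCP pose, the force and the opening at its end, in the units of the state.
- sense(): the state, without advancing time (a new reading comes with each control period).
- optics.snapshot(name): name is "side" or "top"; returns a dict with "color" (480x640x3 uint8, blue, green, red), "intrinsics" (3x3 intrinsics, pixels), "rvec" (rotation vector, rad) and "tvec" (3), from world to camera coordinates, as OpenCV has them. Camera axes: x right, y down, z forward; pixel columns grow to the right and rows downward; lengths in mm; the calibration is good to about 2 mm. A picture is of the moment at which its call begins. There is no depth.
- hand_in(): hands the job in, once; it reports no verdict.
Trained networks look in a picture, given as the dict that the camera call returned (one of the last four; its "shot" number tells which), for a name from the list of things; names that differ only in an ending like _2 or _b are one class to them, and where a whole thing is asked for, a point or a joint stands for the part that bears it (a point fixed in the world has none). Each returns a list of dicts, best first, with "p" (0 to 1); they miss things now and then, are a little off and sometimes report something else, mostly with a low value. They report only what shows in the picture. A call takes as long as a camera call. They do not tell look-alikes from the thing itself.
- spotter.search_frame(picture, query): "xyz" ([x, y, z] in mm, in the coordinates of the camera as it stood for that picture, good to about 4 mm: the middle of the surface that is visible of it).
- spotter.masks_of(picture, query): "mask" (480x640 bool, what is visible of it).
The state is a dict: "time": time; "joint_pos": joint angles; "qd": joint speeds; "joint_efforts": joint torques, N m; "tool_pos": TCP position; "tcp_rot": TCP orientation; "ft_force": force on the tool from outside, world axes, zero at the start; "wrist_torque": the same for the moment, N m; "finger_gap": finger opening in mm.
Only numpy, scipy, OpenCV 4.12 (cv2) and the standard library are available. Lean on these libraries where they do the work, as an engineer would, in place of code of your own. Each camera call takes 0.05 s, during which the arm holds its last target.

## Working session

There is one attempt and no reset: what is moved stays moved. The work goes in short steps, Python scripts to look and compute and a tool call to move; the robot and the scene stay as the last step left them, time stands still between calls to the robot, and variables do not carry over. Pictures are saved under pics/ and viewed, and the job is handed in when it is done.

Besides the shell and the picture viewer there is one more tool, called after ">>>" by a JSON object that holds its "api" and its "payload". apply_moves: Moves the arm, as the interface text tells. Its arguments: {"type":"object","properties":{"series":{"type":"array"},"grip_force":{"type":"number"}},"required":["series"]}

```bash
mkdir -p pics; ls
python3 - <<'E'
from bench import sense, optics, spotter, r
import cv2
print(r.tip_extent); s=sense(); print(s)
for n in("top","side"):
    p=optics.snapshot(n); cv2.imwrite(f"pics/{n}0.png",p["color"]); print(n,p["intrinsics"],p["rvec"],p["tvec"],p["shot"])
E
```

```text
pics
11.0
{'time': 0.0, 'joint_pos': array([ 6.11681522e+01,  7.51733832e+00,  8.53295329e+01, -2.93868859e-04,
        8.72601963e+01, -4.89248770e+00]), 'qd': array([ 0.0788431 , -0.15738422,  0.08873117, -0.01169372,  0.01298711,
        0.02439936]), 'joint_efforts': array([-9.93986323e-04, -5.69406724e+01, -5.00544798e+01, -3.39366998e-04,
        1.49893976e-02, -7.47180979e-05]), 'tool_pos': array([243.18322459, 547.93409605, 241.21871886]), 'tcp_rot': array([-1.79893298e+02, -8.83894692e-03,  1.56060646e+02]), 'ft_force': array([ 0.16109815,  0.40091373, -0.28428109]), 'wrist_torque': array([0.04872457, 0.01928681, 0.04171121]), 'finger_gap': 85.41032059000959}
top [[609.2620365    0.         324.39377404]
 [  0.         609.2620365  241.49111655]
 [  0.           0.           1.        ]] [ 2.13613861 -2.15314618  0.14411242] [ 140.27936898  495.72220486 1571.35082448] 1
side [[479.39431417   0.         322.22065003]
 [  0.         479.39431417 237.40211119]
 [  0.           0.           1.        ]] [ 2.11779036 -0.53259143  0.27989818] [-396.09738724  235.27824914 1128.54470648] 2
```

View pics/top0.png

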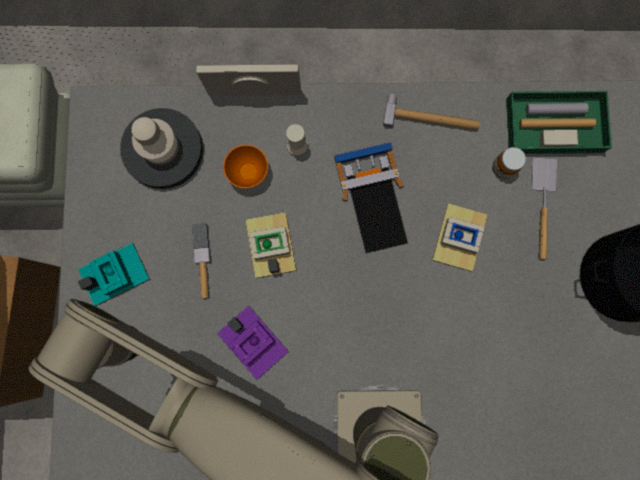

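View pics/side0.png

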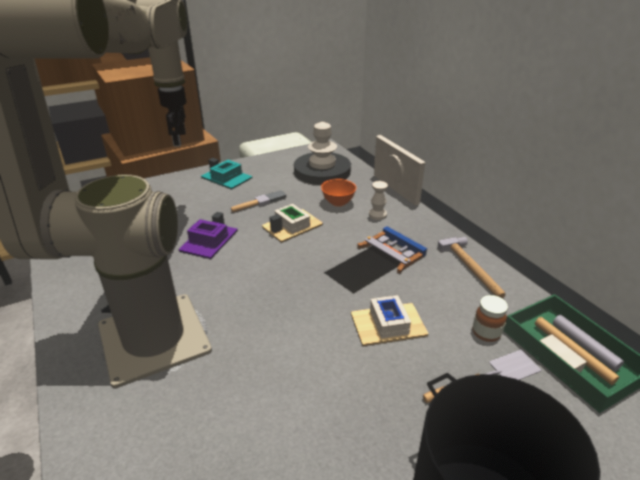

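The top view shows the green mould at about (270,245), with its handle at (273,266). The fixture mat is at (380,215), with the lip at (370,183) and the rail at (364,153). Next I'll measure the poses.

```bash
cat > h.py <<'E'
import numpy as np, cv2
from bench import sense, optics, spotter, r
def cam(p):
    R=cv2.Rodrigues(np.array(p["rvec"],float))[0]; return np.array(p["intrinsics"],float),R,np.array(p["tvec"],float).ravel()
def px2w(p,uv,z):
    K,R,t=cam(p); uv=np.atleast_2d(uv).astype(float)
    d=(np.linalg.inv(K)@np.c_[uv,np.ones(len(uv))].T).T@R; c=-R.T@t
    return c+d*((z-c[2])/d[:,2])[:,None]
def w2px(p,X):
    K,R,t=cam(p); return cv2.projectPoints(np.atleast_2d(X).astype(float),np.array(p["rvec"],float),np.array(p["tvec"],float),K,None)[0].reshape(-1,2)
def c2w(p,x):
    K,R,t=cam(p); return R.T@(np.array(x)-t)
E
python3 - <<'E'
from h import *
p=optics.snapshot("top"); img=p["color"]
hsv=cv2.cvtColor(img,cv2.COLOR_BGR2HSV)
for q in("mould","grip","fixture","seal","lip"):
    for d in spotter.search_frame(p,q)[:4]: print(q,round(d["p"],2),c2w(p,d["xyz"]).round(1))
def rect(m,z,name):
    m=cv2.morphologyEx(m.astype(np.uint8),cv2.MORPH_OPEN,np.ones((3,3)))
    n,l,s,c=cv2.connectedComponentsWithStats(m)
    i=1+np.argmax(s[1:,4]); pts=np.argwhere(l==i)[:,::-1]
    W=px2w(p,pts,z)[:,:2].astype(np.float32)
    print(name,s[i],cv2.minAreaRect(W),'\n',cv2.boxPoints(cv2.minAreaRect(W)).round(1))
H,S,V=cv2.split(hsv)
roi=np.zeros(H.shape,bool); roi[205:285,235:305]=1
rect(roi&(H>15)&(H<35)&(S>60)&(V>110),10,"board")
roi[:]=0; roi[175:260,340:415]=1
rect(roi&(V<40),0,"mat")
roi[:]=0; roi[135:170,325:400]=1
rect(roi&(H>100)&(H<125)&(S>120),28,"rail")
c=cv2.resize(img[130:290,230:420],None,fx=4,fy=4,interpolation=cv2.INTER_CUBIC); cv2.imwrite("pics/crop1.png",c[:600])
E
```

```text
mould 0.95 [233.  329.8   7.3]
mould 0.86 [487.2 281.3  11.4]
mould 0.57 [419.7 692.7  24.2]
grip 0.76 [234.4 327.6   7.5]
grip 0.74 [488.5 277.9   9. ]
grip 0.61 [412.5 690.   26.1]
fixture 0.89 [624.8  -3.9   4.9]
fixture 0.51 [ 503.6 -221.3    8.7]
seal 0.54 [ 695.2 -343.    91. ]
lip 0.84 [625.    2.1   2.1]
board [246 213  43  20 586] ((553.8630981445312, 291.305908203125), (47.91640853881836, 112.73601531982422), 2.638486623764038) 
 [[527.3 346.5]
 [532.5 233.9]
 [580.4 236.1]
 [575.2 348.7]]
mat [ 351  180   55   72 2736] ((572.3175659179688, -10.334098815917969), (180.34902954101562, 114.92586517333984), 12.984631538391113) 
 [[471.5  25.4]
 [497.4 -86.6]
 [673.1 -46.1]
 [647.3  65.9]]
rail [335 143  57  19 461] ((739.700927734375, 29.610748291015625), (23.336523056030273, 156.61756896972656), 12.687786102294922) 
 [[711.1 103.4]
 [745.5 -49.3]
 [768.3 -44.2]
 [733.9 108.6]]
```

View pics/crop1.png

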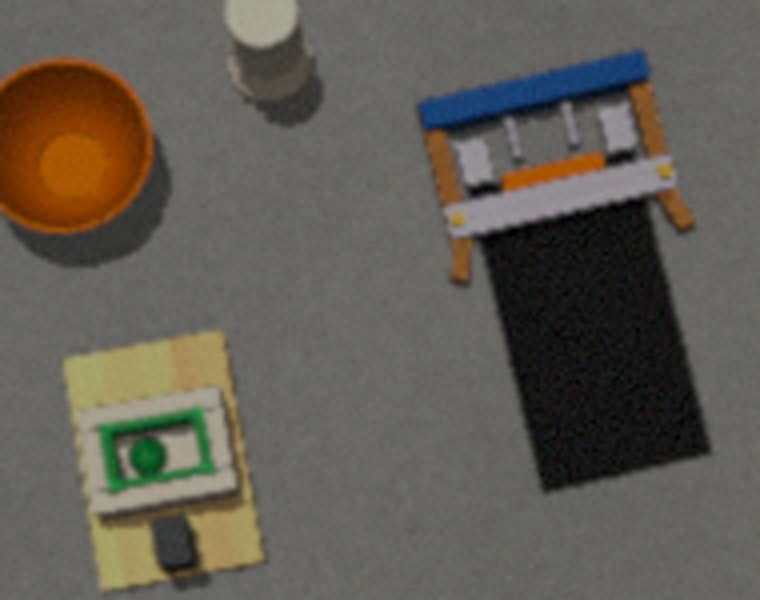

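The crop shows the board corners at (65,358), (220,332), (264,560) and (102,590), and the mat's rear corners at (545,491) and (710,453). The lip runs from (444,208) to (676,186). I'll fit poses to these and look at the side view for a cross-check.

```bash
cat >> h.py <<'E'
from scipy.optimize import least_squares
def M(pose,P):
    x,y,a=pose; P=np.atleast_2d(P).astype(float); c,s=np.cos(a),np.sin(a)
    return np.c_[x+c*P[:,0]-s*P[:,1],y+s*P[:,0]+c*P[:,1],P[:,2]]
def fit(p,P,uv,x0):
    f=lambda q:(w2px(p,M(q,P))-np.array(uv)).ravel()
    q=least_squares(f,x0,x_scale=[10,10,.1]).x; return q,f(q).reshape(-1,2)
E
python3 - <<'E'
from h import *
p=optics.snapshot("top"); 
t=lambda L:np.array(L)/4+[230,130]-0.375
b=[[80,55,10],[80,-55,10],[-80,-55,10],[-80,55,10]]
q,e=fit(p,b,t([(65,358),(220,332),(264,560),(102,590)]),[500,280,.2]); print("mould",q[:2].round(1),np.degrees(q[2]).round(2),e.round(1).tolist())
F=[[-215,59,0],[-215,-59,0],[62,75,28],[62,-75,28]]
C=t([(545,491),(710,453),(419,103),(645,51)])
q1,e=fit(p,F[:2],C[:2],[690,17,.22]);print("fix mat",q1,np.degrees(q1[2]))
L=[[-35,None,22]]
# lip/rail edges: x only
q2=q1
W=px2w(p,t([(444,208),(670,157),(676,186),(452,238)]),22);print("lip",W.round(1), "mid",W.mean(0))
R=px2w(p,t([(419,103),(645,51)]),28);print("railback",R.round(1))
for nm,x,Z in(("lip",-23.5,W.mean(0)),("rail",62,R.mean(0))):
  a=np.radians(12.85);print(nm,"->orig",Z[:2]-x*np.array([np.cos(a),np.sin(a)]))
print(np.degrees(np.arctan2(*(W[0]-W[1])[[0,1]])),np.degrees(np.arctan2(*(R[0]-R[1])[[0,1]])))
K,Rm,tt=cam(p);print("cam",-Rm.T@tt)
s=optics.snapshot("side"); i=s["color"]
cv2.imwrite("pics/s1.png",cv2.resize(i[190:310,240:440],None,fx=4,fy=4,interpolation=cv2.INTER_CUBIC))
E
```

```text
mould [493.8 281.6] 10.01 [[-0.7, 0.1], [0.7, -0.7], [0.1, 0.3], [-0.1, 0.3]]
fix mat [6.93656266e+02 1.64361805e+01 2.19863591e-01] 12.597255808099943
lip [[661.5  91.5  22. ]
 [695.4 -61.7  22. ]
 [675.3 -65.2  22. ]
 [640.8  86.3  22. ]] mid [668.23443221  12.71504305  22.        ]
railback [[732.9 107.7  28. ]
 [767.8 -45.8  28. ]]
lip ->orig [691.14588988  17.94142875]
rail ->orig [689.89914578  17.13321255]
-12.48138250473461 -12.791529271219826
cam [ 270.1822708   125.53907096 1626.59266615]
```

View pics/s1.png

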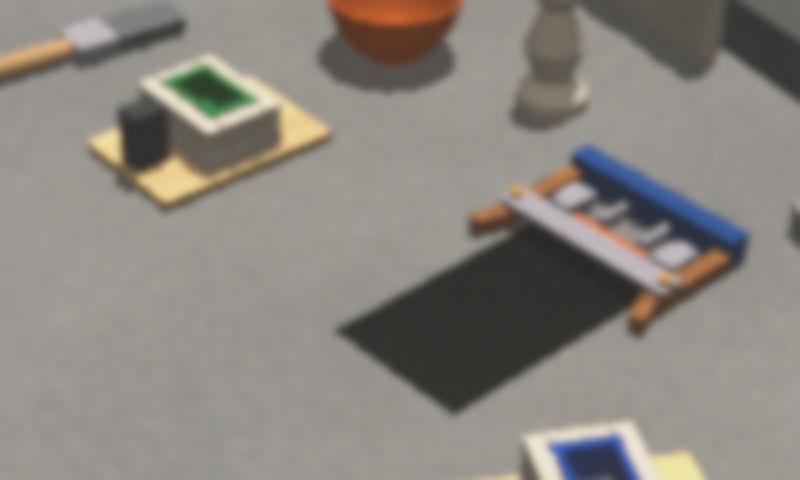

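Run:
```python
from h import *
s=optics.snapshot("side")
t=lambda L:np.array(L)/4+[240,190]-0.375
print(px2w(s,t([(338,328),(455,412)]),0).round(1), px2w(s,t([(165,208),(90,145),(330,132)]),10).round(1))
print(M([691.5,17.3,np.radians(12.7)],[[-215,59,0],[-215,-59,0]]),M([493.8,281.6,np.radians(10)],[[-80,-55,10],[-80,55,10],[80,-55,10],[-61,0,40],[-61,0,60]]))
# handle top in the side view
print(w2px(s,M([493.8,281.6,np.radians(10)],[[-61,0,60]])).ravel(), ((w2px(s,M([493.8,281.6,np.radians(10)],[[-61,0,60]]))-[240,190]+.375)*4))
```

```text
[[470.9  28.7   0. ]
 [496.4 -85.6  -0. ]] [[419.3 205.9  10. ]
 [402.9 313.2  10. ]
 [578.1 240.5  10. ]]
[[468.78914699  27.58960416   0.        ]
 [494.73099911 -87.52347203   0.        ]] [[424.56602953 213.54371937  10.        ]
 [405.46472999 321.8725722   10.        ]
 [582.13527001 241.3274278   10.        ]
 [433.72672707 271.00746116  40.        ]
 [433.72672707 271.00746116  60.        ]]
[275.62526119 216.13472188] [[144.00104477 106.03888751]]
```

>>> {"api": "apply_moves", "payload": {"series": [[1,[0.035,-0.05,-0.01],0.15],[1,[0.07,-0.1,-0.03],0.3],[1,[0.105,-0.15,-0.05],0.45],[1,[0.14,-0.2,-0.07],0.593],[1,[0.17,-0.25,-0.09],0.593]], "grip_force": 50}}

```text
time: 1.18
tool_pos: [412.4, 300.4, 153.5]
tcp_rot: [180.0, 0.1, -169.8]
ft_force: [0.6, 0.6, -0.7]
finger_gap: 85.7
```

>>> {"api": "apply_moves", "payload": {"series": [[1,[0.0195,-0.03,-0.03],0],[1,[0.0195,-0.03,-0.05],0],[1,[0.0195,-0.03,-0.05],0]]}}

```text
time: 1.55
tool_pos: [430.8, 269.3, 101.9]
tcp_rot: [-180.0, -0.1, -169.9]
ft_force: [0.3, -0.1, 0.4]
finger_gap: 85.3
```

Run:
```python
from h import *
s=sense(); print(s["tool_pos"],s["tcp_rot"],s["ft_force"])
for n in("side","top"):
    p=optics.snapshot(n); i=p["color"]
    u=w2px(p,[s["tool_pos"]])[0].astype(int); 
    x0=max(0,u[0]-90);y0=max(0,u[1]-65); cv2.imwrite(f"pics/{n}2.png",cv2.resize(i[y0:y0+130,x0:x0+180],None,fx=4,fy=4,interpolation=cv2.INTER_CUBIC)); print(n,x0,y0)
```

```text
[430.82952418 269.28708871 101.86410435] [-1.79971857e+02 -1.27596686e-01 -1.69898653e+02] [ 0.33489833 -0.10817742  0.44734708]
side 184 139
top 181 199
```

View pics/side2.png

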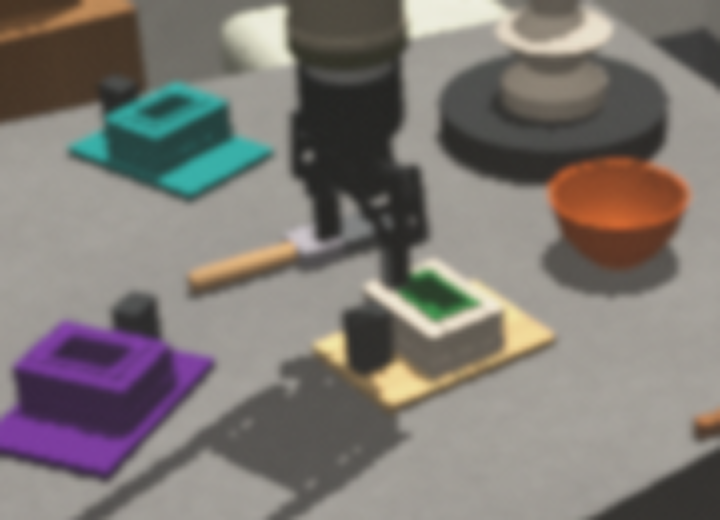

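View pics/top2.png

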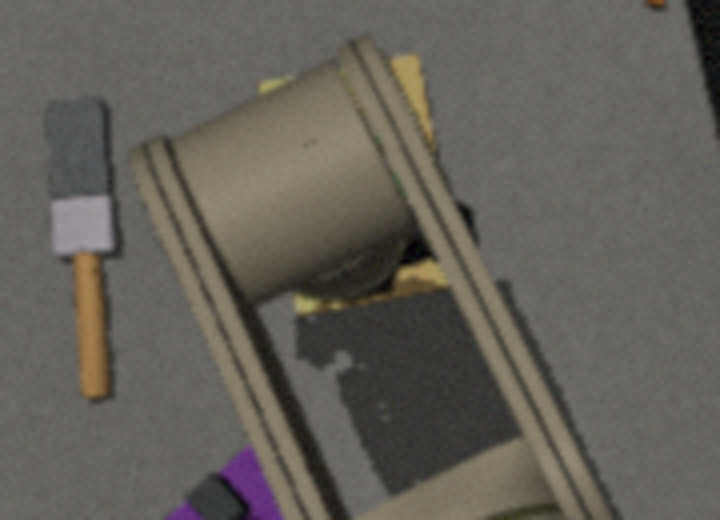

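>>> {"api": "apply_moves", "payload": {"series": [[1,[0.001,0,-0.035],0],[1,[0.001,0,-0.069],0],[1,[0.001,0,-0.069],0]]}}

```text
time: 2.02
tool_pos: [431.3, 270.6, 33.9]
tcp_rot: [-180.0, -0.1, -169.7]
ft_force: [0.3, -0.1, -0.1]
finger_gap: 85.1
```

>>> {"api": "apply_moves", "payload": {"series": [[0.5,[0,0,0],0],[0.3,[0,0,0],0],[0.1,[0,0,0],0],[0,[0,0,0],0],[0,[0,0,0],0]], "grip_force": 50}}

```text
time: 2.65
tool_pos: [432.1, 271.1, 35.2]
tcp_rot: [180.0, -0.0, -169.7]
ft_force: [-1.1, 0.1, 5.7]
finger_gap: 23.7
```

Run:
```python
from h import *
s=sense(); print(s["tool_pos"],s["tcp_rot"],s["ft_force"],s["finger_gap"])
p=optics.snapshot("side"); cv2.imwrite("pics/s3.png",cv2.resize(p["color"][139:269,184:364],None,fx=4,fy=4,interpolation=cv2.INTER_CUBIC))
```

```text
[432.13232913 271.10494731  35.15911025] [ 1.79983875e+02 -8.50261797e-03 -1.69744568e+02] [-1.07960729  0.05390395  5.67218618] 23.679898221121512
```

View pics/s3.png

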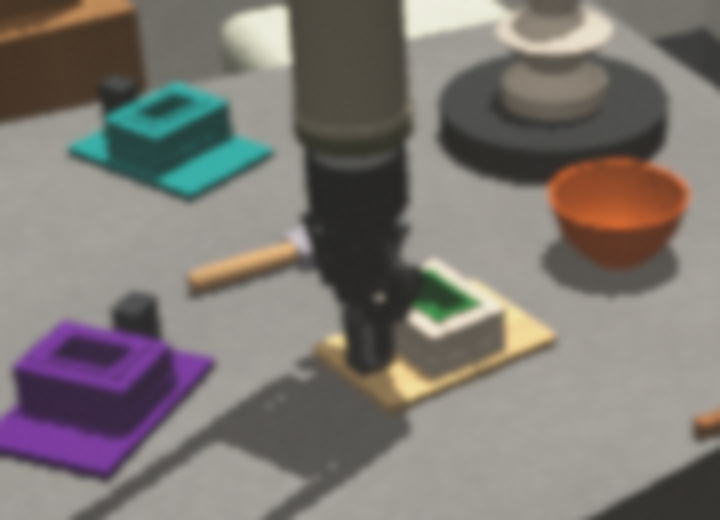

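>>> {"api": "apply_moves", "payload": {"series": [[0,[0.001,-0.008,0],0.004],[0,[0.003,-0.025,0],0.01],[0,[0.006,-0.045,0],0.02],[0,[0.009,-0.068,0],0.03],[0,[0.012,-0.091,0],0.04]], "grip_force": 80}}

```text
time: 3.32
tool_pos: [444.1, 179.2, 35.2]
tcp_rot: [180.0, -0.0, -167.4]
ft_force: [-0.8, 1.4, -0.3]
finger_gap: 23.2
```

Run:
```python
from h import *
s=sense(); print(s["tool_pos"],s["tcp_rot"],s["ft_force"],s["finger_gap"])
p=optics.snapshot("side"); cv2.imwrite("pics/s4.png",cv2.resize(p["color"][139:269,224:424],None,fx=4,fy=4,interpolation=cv2.INTER_CUBIC))
```

```text
[444.13006668 179.23083294  35.22680695] [ 1.79969868e+02 -6.68084484e-05 -1.67415212e+02] [-0.84775187  1.37020712 -0.27201989] 23.19692095022549
```

View pics/s4.png

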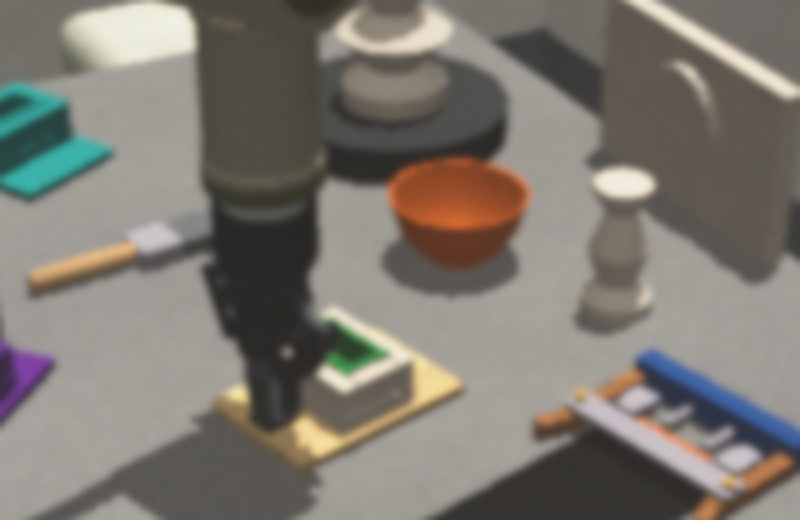

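The mould slides flat along with the gripper, so I'll carry on to the mat.

>>> {"api": "apply_moves", "payload": {"series": [[0,[0.002,-0.015,0],0],[0,[0.005,-0.038,0],0],[0,[0.009,-0.066,0],0],[0,[0.013,-0.096,0],0],[0,[0.016,-0.12,0],0]]}}

```text
time: 4.0
tool_pos: [460.4, 56.1, 35.2]
tcp_rot: [-180.0, -0.0, -167.4]
ft_force: [-0.7, 1.9, 0.3]
finger_gap: 23.4
```

>>> {"api": "apply_moves", "payload": {"series": [[0,[0.003,-0.022,0],0],[0,[0.006,-0.046,0],0],[0,[0.009,-0.07,0],0],[0,[0.011,-0.086,0],0],[0,[0.011,-0.09,0],0]]}}

```text
time: 4.62
tool_pos: [471.5, -34.6, 35.2]
tcp_rot: [-180.0, -0.0, -167.5]
ft_force: [0.3, 2.0, 1.5]
finger_gap: 23.2
```

Run:
```python
from h import *
s=sense(); print(s["tool_pos"],s["tcp_rot"],s["ft_force"],s["finger_gap"])
p=optics.snapshot("side"); cv2.imwrite("pics/s5.png",cv2.resize(p["color"][200:330,270:470],None,fx=4,fy=4,interpolation=cv2.INTER_CUBIC))
p=optics.snapshot("top"); cv2.imwrite("pics/t5.png",cv2.resize(p["color"][130:280,300:460],None,fx=4,fy=4,interpolation=cv2.INTER_CUBIC))
```

```text
[471.48106764 -34.55037212  35.20802842] [-1.79973377e+02 -1.67082319e-02 -1.67488867e+02] [0.3193302  2.01516689 1.50934512] 23.18069985375364
```

View pics/s5.png

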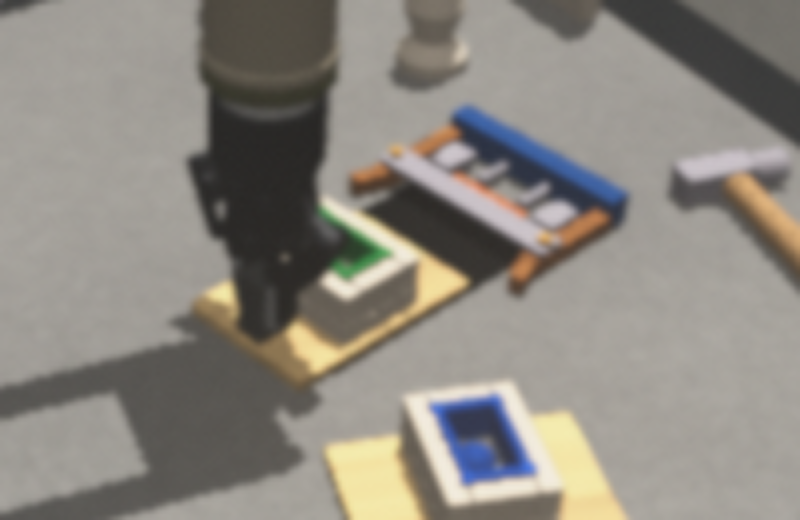

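View pics/t5.png

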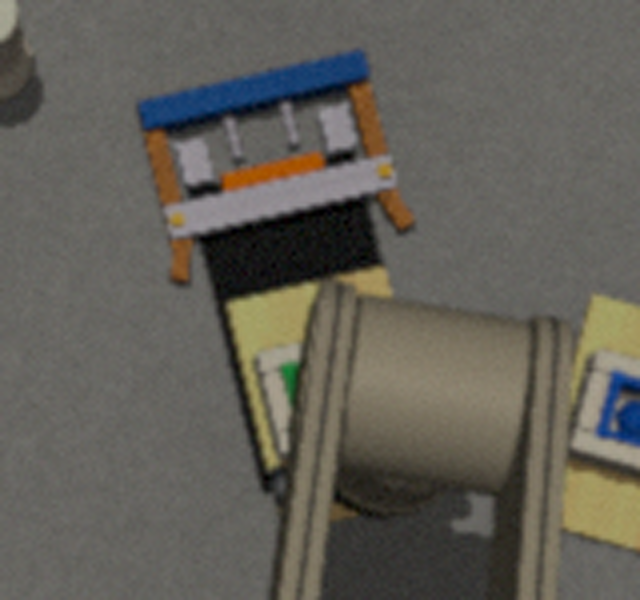

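The front corners of the board are at crop (229,300) and (388,268). More mat shows on the left than on the right, so the board sits a few mm to the right (−y).

Run:
```python
from h import *
p=optics.snapshot("top")
t=lambda L:np.array(L)/4+[300,130]-0.375
W=px2w(p,t([(229,300),(388,268)]),10); print(W.round(1))
fx=[692,17.5,np.radians(12.7)]
u=np.array([np.cos(fx[2]),np.sin(fx[2])]);v=np.array([-u[1],u[0]])
for w in list(W)+[W.mean(0)]: print("fix",(w[:2]-fx[:2])@u,(w[:2]-fx[:2])@v)
print(np.degrees(np.arctan2(-(W[0]-W[1])[0],(W[0]-W[1])[1])))
# backstops and cheeks symmetric about y=0?
for nm,z,pts in(("lipends",22,[(167,222),(396,172)]),("backstops",16,[(196,160),(338,128)]),("seal",10,[(222,182),(325,163)]),("matfront",0,[(204,240),(374,207)]),("wood",16,[(155,150),(365,100)])):
    Q=px2w(p,t(pts),z)
    print(nm,[( round((w[:2]-fx[:2])@u,1),round((w[:2]-fx[:2])@v,1)) for w in Q])
```

```text
[[600.4  48.   10. ]
 [621.4 -59.8  10. ]]
fix -82.69437440169344 49.90158984961104
fix -85.83087724592774 -59.94324873132834
fix -84.26262582381058 -5.02082944085865
11.064424207683798
lipends [(np.float64(-23.4), np.float64(79.1)), (np.float64(-25.1), np.float64(-79.4))]
backstops [(np.float64(15.4), np.float64(49.6)), (np.float64(15.0), np.float64(-49.6))]
seal [(np.float64(-2.1), np.float64(35.4)), (np.float64(-5.2), np.float64(-36.0))]
matfront [(np.float64(-36.4), np.float64(55.8)), (np.float64(-40.5), np.float64(-62.6))]
wood [(np.float64(28.6), np.float64(75.0)), (np.float64(29.9), np.float64(-72.2))]
```

>>> {"api": "apply_moves", "payload": {"series": [[0,[-0.001,0.003,0],0.02],[0,[0.009,0.005,0],0.02],[0,[0.022,0.008,0],0.02],[0,[0.033,0.011,0],0.02],[0,[0.038,0.012,0],0.02]]}}

```text
time: 5.4
tool_pos: [509.9, -21.6, 35.2]
tcp_rot: [-179.9, -0.1, -166.2]
ft_force: [-6.4, -0.3, 7.2]
finger_gap: 23.2
```

Run:
```python
from h import *
s=sense(); print(s["tool_pos"],s["tcp_rot"],s["ft_force"],s["finger_gap"])
p=optics.snapshot("top"); cv2.imwrite("pics/t6.png",cv2.resize(p["color"][130:280,300:460],None,fx=4,fy=4,interpolation=cv2.INTER_CUBIC))
```

```text
[509.91145915 -21.585103    35.20053655] [-1.79947409e+02 -5.94894002e-02 -1.66247126e+02] [-6.43978208 -0.27660279  7.18550327] 23.164748484767426
```

View pics/t6.png

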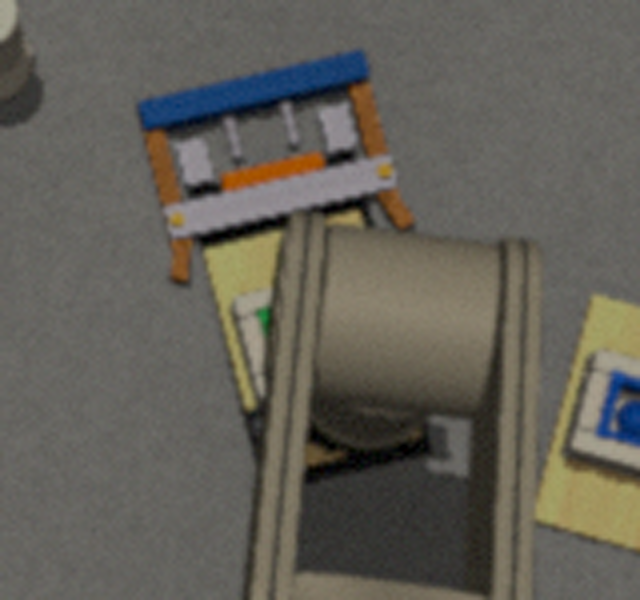

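Run:
```python
from h import *
p=optics.snapshot("top")
t=lambda L:np.array(L)/4+[300,130]-0.375
W=px2w(p,t([(205,247),(364,212)]),10)
fx=[692,17.5,np.radians(12.7)]
u=np.array([np.cos(fx[2]),np.sin(fx[2])]);v=np.array([-u[1],u[0]])
for w in list(W)+[W.mean(0)]: print("fix",(w[:2]-fx[:2])@u,(w[:2]-fx[:2])@v)
s=sense();print("grip fix",(s["tool_pos"][:2]-fx[:2])@u,(s["tool_pos"][:2]-fx[:2])@v,s["ft_force"])
```

```text
fix -43.39711481507712 57.15394935994904
fix -44.46632232323455 -53.53869717838677
fix -43.931718569155834 1.8076260907811361
grip fix -185.87581476306732 1.7986823667297804 [1.58531238 1.2366529  0.30178085]
```

>>> {"api": "apply_moves", "payload": {"series": [[0,[0.005,0,0],0],[0,[0.011,0.001,0],0],[0,[0.017,0.0025,0],0],[0,[0.021,0.0035,0],0],[0,[0.0215,0.0035,0],0]]}}

```text
time: 6.12
tool_pos: [532.1, -18.0, 35.2]
tcp_rot: [-179.9, 0.0, -166.3]
ft_force: [-3.1, -0.3, 4.8]
finger_gap: 22.9
```

>>> {"api": "apply_moves", "payload": {"series": [[0,[0.003,0.0005,0],0],[0,[0.006,0.001,0],0],[0,[0.009,0.002,0],0],[0,[0.012,0.0025,0],0],[0,[0.012,0.0025,0],0]]}}

```text
time: 6.75
tool_pos: [543.1, -15.7, 35.3]
tcp_rot: [-180.0, -0.1, -166.3]
ft_force: [-10.0, -1.3, 9.8]
finger_gap: 22.9
```

Run:
```python
from h import *
s=sense(); print(s["tool_pos"],s["tcp_rot"],s["ft_force"],s["finger_gap"])
fx=[692,17.5,np.radians(12.7)]
u=np.array([np.cos(fx[2]),np.sin(fx[2])]);v=np.array([-u[1],u[0]])
print("grip fix",(s["tool_pos"][:2]-fx[:2])@u,(s["tool_pos"][:2]-fx[:2])@v)
p=optics.snapshot("top"); cv2.imwrite("pics/t7.png",cv2.resize(p["color"][140:215,320:420],None,fx=7,fy=7,interpolation=cv2.INTER_CUBIC))
```

```text
[543.06124098 -15.69435753  35.25178528] [-1.79965040e+02 -1.07371670e-01 -1.66265204e+02] [-10.01241271  -1.28638418   9.83404052] 22.94664939638478
grip fix -152.5925578621381 0.3613784167523525
```

View pics/t7.png

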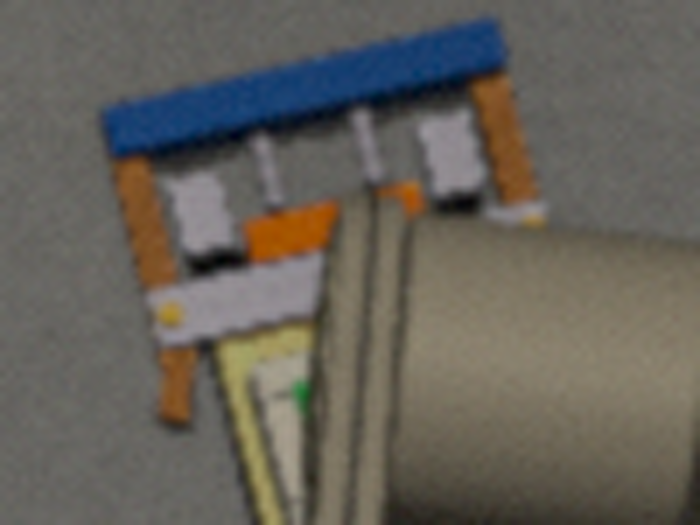

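>>> {"api": "apply_moves", "payload": {"series": [[0,[0.003,0.0005,0],-0.004],[0,[0.006,0.001,0],-0.008],[0,[0.009,0.002,0],-0.01],[0,[0.01,0.002,0],-0.01],[0,[0.01,0.002,0],-0.01]]}}

```text
time: 7.42
tool_pos: [551.1, -13.5, 35.2]
tcp_rot: [180.0, -0.3, -166.8]
ft_force: [-18.0, 0.9, 16.2]
finger_gap: 23.0
```

```bash
cat > chk.py <<'E'
from h import *
import sys
s=sense(); print(s["time"],s["tool_pos"],s["tcp_rot"],s["ft_force"],s["finger_gap"])
fx=[692,17.5,np.radians(12.7)]
u=np.array([np.cos(fx[2]),np.sin(fx[2])]);v=np.array([-u[1],u[0]])
print("grip fix",(s["tool_pos"][:2]-fx[:2])@u,(s["tool_pos"][:2]-fx[:2])@v)
p=optics.snapshot("top"); a=cv2.resize(p["color"][140:215,320:420],None,fx=5,fy=5,interpolation=cv2.INTER_CUBIC)
p=optics.snapshot("side"); b=cv2.resize(p["color"][215:290,330:430],None,fx=5,fy=5,interpolation=cv2.INTER_CUBIC)
cv2.imwrite(f"pics/{sys.argv[1]}t.png",a);cv2.imwrite(f"pics/{sys.argv[1]}s.png",b)
s=sense();print(s["ft_force"])
E
python3 chk.py c8
```

```text
7.425 [551.0610753  -13.49587515  35.22717616] [ 179.96823103   -0.34896157 -166.80544776] [-17.98683906   0.90025213  16.24605636] 23.020347571958972
grip fix -144.30511513376806 0.7473407076694629
[-16.64300045   0.3707158   14.66134154]
```

View pics/c8t.png

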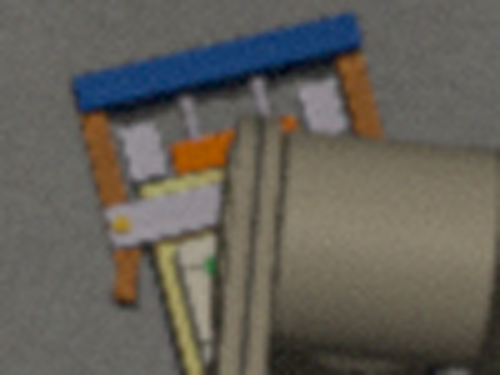

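View pics/c8s.png

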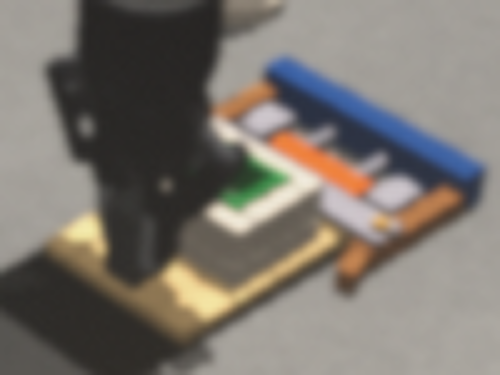

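>>> {"api": "apply_moves", "payload": {"series": [[0,[0.001,0,0.0003],0],[0,[0.002,0.0005,0.0005],0],[0,[0.003,0.0005,0.0005],0],[0,[0.004,0.001,0.0005],0],[0,[0.004,0.001,0.0005],0]]}}

```text
time: 8.15
tool_pos: [552.1, -12.8, 35.2]
tcp_rot: [179.9, -0.7, -166.8]
ft_force: [-19.9, -2.6, 15.6]
finger_gap: 23.6
```

```bash
python3 chk.py c9
```

```text
8.15 [552.14615572 -12.7649293   35.21922258] [ 179.91177892   -0.70801112 -166.78057801] [-19.88655255  -2.62413807  15.64544793] 23.562280530167815
grip fix -143.08588603086244 1.22185283070528
[-19.39205737  -2.50859182  16.51148174]
```

View pics/c9t.png

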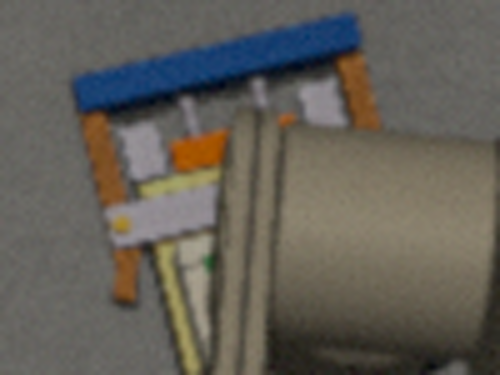

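View pics/c9s.png

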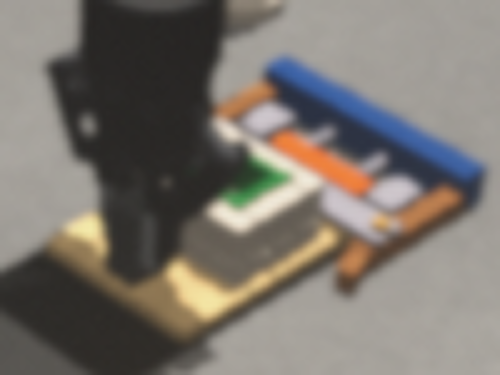

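Run:
```python
from h import *
p=optics.snapshot("top"); c=p["color"][158:192,340:372]
cv2.imwrite("pics/z10.png",cv2.resize(c,None,fx=16,fy=16,interpolation=cv2.INTER_CUBIC))
fx=[692,17.5,np.radians(12.7)]
for z,P in((10,[[0,54,10],[0,35,10],[-12,54,22],[0,40,0],[0,60,0],[0,60,16],[0,40,16]]),):
    print((w2px(p,M(fx,P))-[340,158]).round(1)*16+8)
s=optics.snapshot("side"); c=s["color"][225:285,375:435]; cv2.imwrite("pics/zs10.png",cv2.resize(c,None,fx=10,fy=10,interpolation=cv2.INTER_CUBIC))
```

```text
[[140.8 294.4]
 [249.6 270.4]
 [160.  344. ]
 [217.6 291.2]
 [104.  316.8]
 [107.2 294.4]
 [222.4 267.2]]
```

View pics/z10.png

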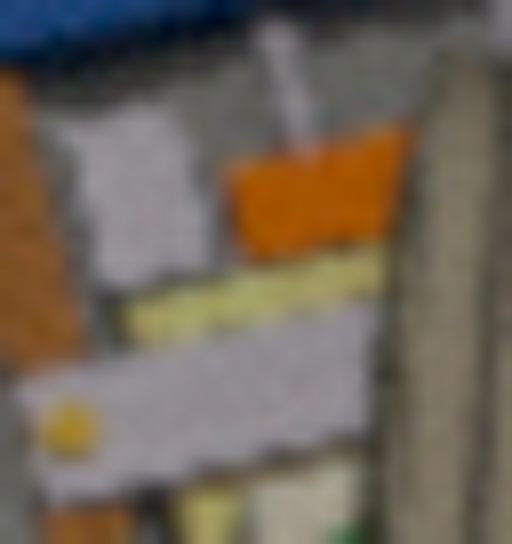

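View pics/zs10.png

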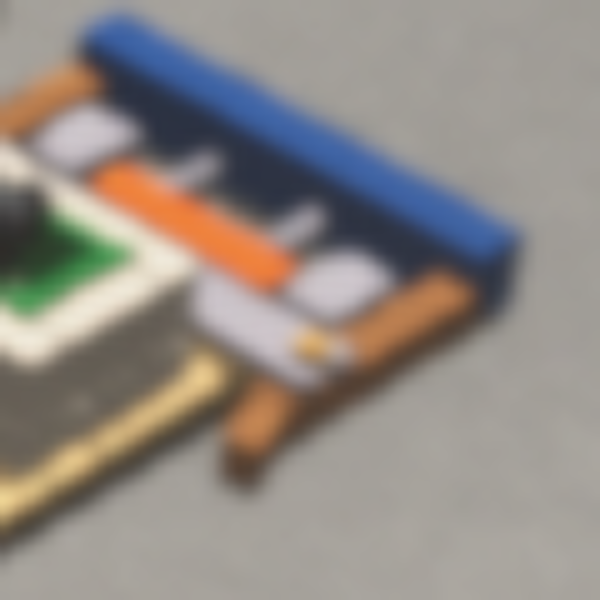

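The backstop faces appear where the model predicts. The board's front edge is within about 1 mm of the predicted home line, and the board is about 3 mm left of centre. I'll push once more with less downward load to be sure it's seated.

>>> {"api": "apply_moves", "payload": {"series": [[0,[0.002,0,0.0008],0],[0,[0.003,0,0.0014],0],[0,[0.004,0.0005,0.0014],0],[0,[0.004,0.0005,0.0014],0],[0,[0.004,0.0005,0.0014],0]]}}

```text
time: 8.98
tool_pos: [552.2, -12.1, 35.2]
tcp_rot: [179.8, -1.2, -166.8]
ft_force: [-19.4, -0.5, 12.6]
finger_gap: 23.1
```

```bash
python3 chk.py c11
python3 - <<'E'
from h import *
p=optics.snapshot("top"); c=p["color"][158:192,340:372]
cv2.imwrite("pics/z11.png",cv2.resize(c,None,fx=16,fy=16,interpolation=cv2.INTER_CUBIC))
s=optics.snapshot("side"); c=s["color"][225:305,325:435]; cv2.imwrite("pics/zs11.png",cv2.resize(c,None,fx=7,fy=7,interpolation=cv2.INTER_CUBIC))
E
```

```text
8.975 [552.23629818 -12.104217    35.19625929] [ 179.79028519   -1.16757931 -166.76522934] [-19.43180632  -0.48845203  12.63861417] 23.077061032820627
grip fix -142.8526938604546 1.8465830199327813
[-20.6428661   -0.82524686  11.79914777]
```

View pics/z11.png

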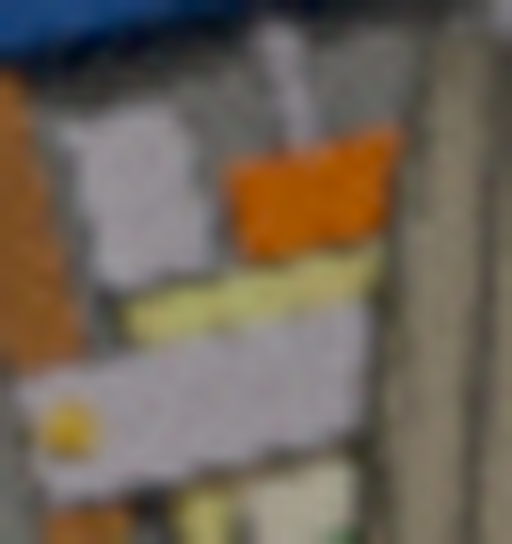

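View pics/zs11.png

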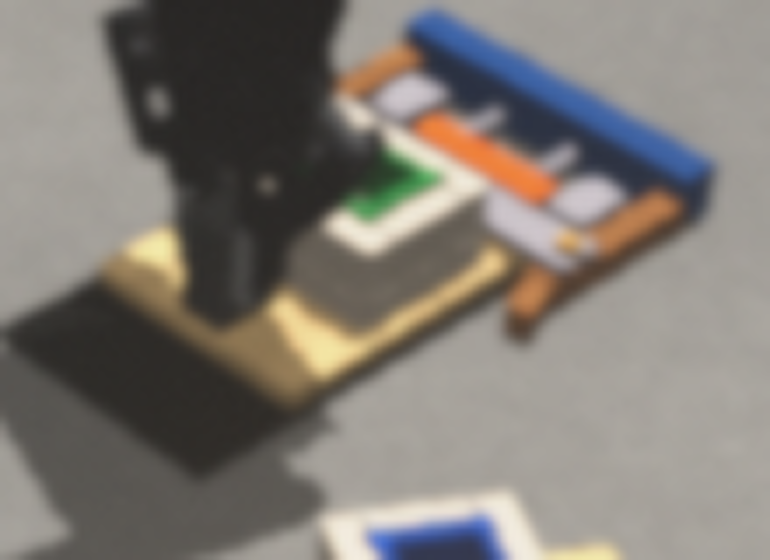

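Run:
```python
from bench import *
s=sense();print(s["time"],s["tool_pos"],s["ft_force"])
print(hand_in())
s=sense();print(s["time"],s["tool_pos"],s["ft_force"])
```

```text
9.175 [552.23993406 -12.13644112  35.20977403] [-19.79495832  -0.42658341  12.19783424]
the job is handed in; nothing more can be done
None
the job is handed in; nothing more can be done
```

I slid the green mould flat along the bench onto the black mat and pushed its front edge under the lip onto the backstops. I handed it in while still gripping and pressing it there; no verdict came back.

**Seated:** the camera puts the front edge within about 1 mm of home. The last push, with less downward load, moved it only about 0.2 mm at about 20 N, so it is hard against the stops.

**Alignment:** it sits about 3 mm left of mid-slot and is turned about 0.5° by the tool's yaw. The mat, lip and rail gave fixture positions up to about 4 mm apart. I used a value between them, and the backstops showed up where it predicted.

**Less tidy:** the arm was also pressing down with about 12 N, and the gripper had tilted about 1.2° under load. I saw no tilt in the mould in the side view. The seal's travel was judged only from the pictures.

**Rest of the bench:** I saw no contact with anything else and kept clear of it, but I didn't measure the other objects' positions afterwards. The job took about 9 s of the 58 s allowed.

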